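Slide the tall primer flask home into its dock

ROBOT

A 6-joint arm with a two-finger parallel gripper is mounted at the origin on the work surface. World frame = base frame: x ahead of the robot, y to its left, z up, the work surface at z = 0. Lengths are in m, angles in rad, forces in N, time in s.
With the tool pointing down it reaches from about 0.35 to 0.975 m from the base axis. Payload 4.9 kg.
Tool frame: the origin (TCP) lies at the very end of the fingers, on their centre line; the grasp point (between the pads) lies 19 mm behind it; z points along the fingers, y is the line along which they close (so a half turn about z gives the same grasp; the last joint's range is limited). The gripper opens to 85 mm and grips with 20 to 120 N. Pads are 22 mm wide; open, the fingers measure 114 mm over their backs; the gripper's body (76 mm by 85 mm) begins 54 mm behind the grasp point. The pads swing forward as they close: fully open they stand 13 mm farther back than shut.
Start: joints at [-1.3, 0.053, 1.613, -0, 1.476, -0.119], TCP at [0.237, -0.578, 0.231] pointing down, gripper open.
Joint ranges: [-3.01, 3.01], [-1.01, 2.22], [0.06, 2.58], [-1.02, 4.17], [0.09, 2.62], [-3.14, 3.14]. Speed limits (rad/s): [2.57, 2.57, 3.14, 3.14, 3.14, 3.14].

INTERFACE

Orientations are given as a rotation vector (axis times angle).
In Python, from station import * gives the robot as it stands.
- The arm moves only by the shell command python3 -m crank 'ROWS' [OPENING] [FORCE]. ROWS is JSON, a list of rows, each an object with "offset": the shift along the tool's x, y, z in m, a list of three; "twist": the turn, a rotation vector about the tool's x, y, z in degrees, a list of three. In form: [{"offset": [x, y, z], "twist": [rx, ry, rz]}, ...]. A call has 1 to 20 rows; each row is the pose to reach, as a shift and turn from the pose commanded when the call began, along the tool's axes at that moment; what a row does not reach only later rows make up. A row lasts 1/8 s, in which the tool goes at most 62.5 mm and 10.7 degrees, less where a joint would pass 70% of its speed; a pose out of reach is approached as far as the arm can. A call with a gripper value outside its range is refused whole. OPENING is the opening, from 0 (shut) to 1 (fully open), set as the call begins (- or left out, the last holds). The fingers move at their own pace and stop on an object; FORCE is the grip in N (left out, the last holds). Time passes only in rows, so rows that repeat a pose let the fingers close. It gives the time, the measured TCP pose, the force, the opening and the grip force at its end, in the units of the state.
- get_obs(): the state, without advancing time (a new reading comes with each control period).
- get_image(name): name is "scene" or "top" or "wrist"; returns the picture (384x512x3 uint8, red, green, blue); there is no depth.
- get_calibration(name): a dict with "intrinsics" (3x3 intrinsics, pixels), "world_from_camera" (4x4, takes a point from camera to world coordinates); the wrist camera has in their place "tool_from_camera" (4x4, takes a point from camera to tool coordinates, whose origin is the TCP and whose axes are the flange's). Camera axes: x right, y up, looking along -z (the intrinsics and any distortion apply to the point x, -y, -z); pixel columns grow to the right and rows downward; lengths in m; the calibration is good to about 2 mm. A picture is of the moment at which its call begins: read the wrist's pose just before it. get_calibration takes no time and is no camera call.
- finish_job(): hands the job in; it is judged then, once.
Trained networks look in the newest picture that a camera, given by its name, has taken for a name from the list of things; names that differ only in an ending like _2 or _b are one class to them, and where a whole thing is asked for, a point or a joint stands for the part that bears it (a point fixed in the world has none). Each returns a list of dicts, best first, with "confidence" (0 to 1); they miss things now and then, are a little off and sometimes report something else, mostly with a low value. They report only what shows in the picture. A call takes as long as a camera call. They do not tell look-alikes from the thing itself.
- cut_out(query, camera): "region" (384x512 bool, what is visible of it) and "rect" ([centre column, centre row, width, height] in pixels, round what is visible of it).
The state is a dict: "t": time; "q": joint angles; "dq": joint speeds; "effort": joint torques, N m; "tool_pos": TCP position; "tool_rot": TCP orientation; "contact_force": force on the tool from outside, world axes, zero at the start; "wrist_torque": the same for the moment, N m; "opening": finger opening in m; "grip_force": force on a finger pad.
Only numpy, scipy, OpenCV 4.12 (cv2) and the standard library are available. Lean on these libraries where they do the work, as an engineer would, in place of code of your own. Each camera call takes 0.05 s, during which the arm holds its last target. There are 200 camera calls.

TASK

Slide the tall flask with the yellow cap across the bench into the yellow dock until it stands against the dock's back stop, pushing it gently and low on its body with the fingertips so that it never tips. Do not grip or lift it, leave everything else on the bench where it is, and take the hand away when done.

Things in the scene. Friction and masses are not known exactly. Their poses are not given: they have to be found in the camera images.
- yellow_flask: The flask to push: upright round white bottle, 58 mm diameter, straight-sided up to 128 mm, then a shoulder and a 32 mm yellow cap; 200 mm tall; yellow band at 100 to 116 mm. 0.3 to 0.55 kg, loose. Friction coefficient 0.3 to 0.5: pushed below 50 mm it slides, pushed high it tips. Nothing stands between it and the yellow dock. Origin: centre of its underside, z up.
- yellow_dock: Flask's dock: fixed yellow U-shaped fence, 40 mm high, walls 8 mm thick, open at the front, flat marking inside (no step). Origin: on the bench, where the centre of the flask's foot is when it touches the back stop. x points in from the open front, square to the stop; stop face at x = +29 mm; side walls' inner faces at y = -48 and +48 mm, from x = -15 mm to the stop. z up.
- blue_dock: The neighbouring dock, same fence as the yellow one but blue, fixed; same axes and origin. The blue flask stands in it. To the left or the right of the yellow dock.
- blue_flask: Same bottle with blue cap and blue band, loose, standing in the blue dock. To be left alone. Origin: centre of its underside.
- jar: Small amber glass jar with a steel lid, 48 mm diameter, 62 mm high, loose, standing beyond and between the docks. To be left alone. Origin: centre of its underside.
- shoe_left: Black and yellow work shoe, 245 x 84 mm, 125 mm high, loose, on the robot's left. To be left alone. Origin: centre of its underside, x to the toe.
- shoe_right: Same shoe on the robot's right. To be left alone. Origin: centre of its underside, x to the toe.
- tape: Cardboard tape core, 96 mm outside diameter, 24 mm high, lying flat on the robot's left. To be left alone. Origin: centre of its underside.
- hammer: Hammer with wooden handle, lying on the bench, far right. To be left alone. Origin: on its underside, x along the handle to the head.
- brush: Brush with wooden handle, lying on the bench, far left. To be left alone. Origin: on its underside, x along the handle to the bristles.
There are look-alikes about, which are no part of the job. Leave any red look-alike of the yellow_flask alone.

How it is judged:
At the end, for the whole second after the job is handed in: The yellow-capped flask stands upright (within 0.06 rad) and still on the bench inside the yellow dock, its side within 8 mm of the back stop and between the side walls, the robot clear of it (x of yellow_flask in the frame of yellow_dock between -0.008 and 0.006 m and y of yellow_flask in the frame of yellow_dock between -0.024 and 0.024 m and height (world z) of yellow_flask below 0.004 m and angle between yellow_flask's own z axis and vertical below 0.06 rad and linear speed of yellow_flask below 0.01 m/s); the robot touches nothing.
It fails at once if the yellow-capped flask is tipped by more than 0.2 rad (angle between yellow_flask's own z axis and vertical above 0.2 rad).
It fails at once if the yellow-capped flask is lifted more than 10 mm off the bench (height (world z) of yellow_flask above 0.01 m).
It fails at once if the yellow-capped flask is gripped or pushed with more than 35 N (contact force between the fingers and yellow_flask above 35 N).
It fails at once if the blue-capped flask is moved by more than 12 mm or tipped by more than 0.2 rad (distance of blue_flask from where it was at the start of the episode above 0.012 m or angle between blue_flask's own z axis and vertical above 0.2 rad).
It fails at once if another loose thing on the bench is moved by more than 15 mm (distance of any of jar, shoe_left, shoe_right, tape, hammer, brush from where it was at the start of the episode above 0.015 m).
It also fails if it takes over 54 s, if anything falls off the work surface, if the arm or the gripper's body presses on something with over 40 N, if the wrist force passes 120 N, or if a joint passes its speed limit or range.

## Working session

There is one attempt and no reset: what is moved stays moved. The work goes in short steps, Python scripts to look and compute and a shell command to move; the robot and the scene stay as the last step left them, time stands still between calls to the robot, and variables do not carry over. Pictures are saved under pics/ and viewed, at most 10 in all, crops included, and the job is handed in when it is done.

```bash
mkdir -p pics
python3 - <<'E'
from station import *
import cv2,numpy as np
o=get_obs();print(o['t'],o['tool_pos'],o['tool_rot'])
ims=[]
for c in ['top','scene']:
    im=get_image(c);cv2.imwrite(f'pics/{c}0.png',cv2.resize(im[...,::-1],(800,600)))
    k=get_calibration(c);print(c,np.round(k['intrinsics'],1).tolist(),np.round(k['world_from_camera'],3).tolist(),[x for x in k])
    for n in ['yellow_flask','yellow_dock','blue_flask','blue_dock','jar']:
        print(n,[(round(d['confidence'],2),np.round(d['rect']).tolist()) for d in cut_out(n,c)][:4])
E
```

```text
0.0 [ 0.23731543 -0.57752121  0.23005651] [-3.08012247e+00 -6.08011748e-01  2.57651116e-04]
top [[500.1, 0.0, 255.5], [0.0, 500.1, 198.2], [0.0, 0.0, 1.0]] [[0.018, 0.99, -0.138, 0.281], [-1.0, 0.018, 0.003, 0.008], [0.006, 0.138, 0.99, 1.638], [0.0, 0.0, 0.0, 1.0]] ['intrinsics', 'world_from_camera']
yellow_flask [(0.82, [212.0, 225.0, 28.0, 16.0]), (0.75, [252.0, 218.0, 19.0, 24.0])]
yellow_dock [(0.69, [217.0, 153.0, 45.0, 36.0])]
blue_flask [(0.69, [300.0, 144.0, 21.0, 29.0])]
blue_dock []
jar [(0.75, [261.0, 121.0, 14.0, 16.0])]
scene [[480.6, 0.0, 260.8], [0.0, 480.6, 190.3], [0.0, 0.0, 1.0]] [[-0.533, -0.619, 0.577, 1.309], [0.846, -0.377, 0.378, 0.514], [-0.017, 0.689, 0.724, 1.05], [0.0, 0.0, 0.0, 1.0]] ['intrinsics', 'world_from_camera']
yellow_flask [(0.9, [280.0, 163.0, 20.0, 60.0]), (0.66, [324.0, 179.0, 20.0, 64.0]), (0.17, [180.0, 126.0, 75.0, 59.0])]
yellow_dock [(0.93, [271.0, 256.0, 48.0, 39.0])]
blue_flask [(0.71, [187.0, 198.0, 21.0, 58.0])]
blue_dock [(0.78, [188.0, 222.0, 51.0, 36.0])]
jar [(0.73, [208.0, 257.0, 19.0, 28.0]), (0.24, [190.0, 221.0, 50.0, 34.0])]
```

View pics/top0.png

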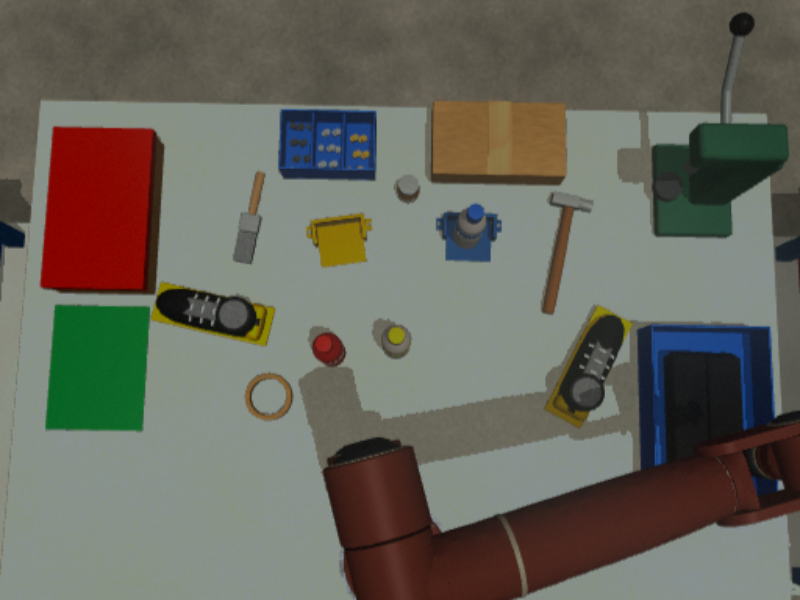

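View pics/scene0.png

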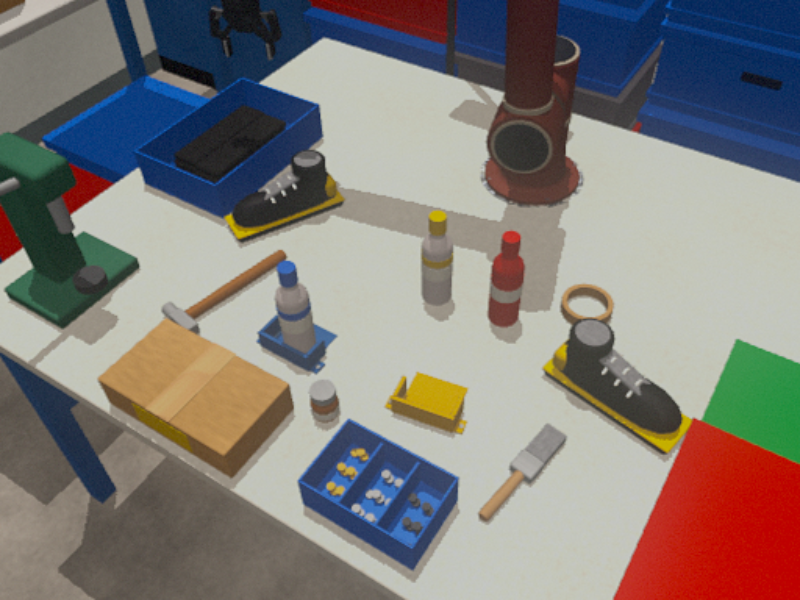

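The top view shows the yellow-capped flask at native (253,216), the red look-alike at (210,222) and the yellow dock at (217,153), open towards the robot. Next I fit simple models to both cameras and confirm them in one crop.

```bash
cat > h.py <<'E'
from station import *
import cv2,numpy as np
from scipy.optimize import minimize
def proj(c,P):
    k=get_calibration(c);T=np.linalg.inv(k['world_from_camera']);p=np.atleast_2d(P)@T[:3,:3].T+T[:3,3]
    u=np.c_[p[:,0],-p[:,1],-p[:,2]]@np.array(k['intrinsics']).T
    return u[:,:2]/u[:,2:]
S=4
def hull(c,P,m):
    h=cv2.convexHull((proj(c,P)*S+S/2).astype(np.float32)); cv2.fillConvexPoly(m,np.round(h).astype(np.int32),1)
a=np.linspace(0,2*np.pi,24,endpoint=False)
def flask(c,p):
    m=np.zeros((384*S,512*S),np.uint8)
    pr=[(29,0),(29,128),(16,168),(16,200)]
    C=[np.c_[p[0]+r/1e3*np.cos(a),p[1]+r/1e3*np.sin(a),0*a+z/1e3] for r,z in pr]
    for i in range(3): hull(c,np.r_[C[i],C[i+1]],m)
    return m
def box(x0,x1,y0,y1,z1): return np.array([[x,y,z] for x in(x0,x1) for y in(y0,y1) for z in(0,z1)])
def dockboxes(p):
    B=[box(.029,.037,-.056,.056,.04),box(-.015,.037,-.056,-.048,.04),box(-.015,.037,.048,.056,.04),box(p[3],.029,-.048,.048,.001)]
    c,s=np.cos(p[2]),np.sin(p[2]);R=np.array([[c,-s,0],[s,c,0],[0,0,1]])
    return [b@R.T+[p[0],p[1],0] for b in B]
def dock(c,p):
    m=np.zeros((384*S,512*S),np.uint8)
    for b in dockboxes(p): hull(c,b,m)
    return m
def fit(model,masks,x0,step):
    M={c:cv2.resize(m.astype(np.uint8),None,fx=S,fy=S,interpolation=cv2.INTER_NEAREST) for c,m in masks.items()}
    def cost(p):
        t=0
        for c in M:
            q=model(c,p); t-= (q&M[c]).sum()/((q|M[c]).sum())
        return t
    sx=np.vstack([x0]+[np.array(x0)+np.eye(len(x0))[i]*step[i] for i in range(len(x0))])
    r=minimize(cost,x0,method='Nelder-Mead',options=dict(initial_simplex=sx,maxiter=150,xatol=2e-4,fatol=1e-4)); return r.x,r.fun/len(M)
def onplane(c,uv,z):
    k=get_calibration(c);d=np.linalg.inv(k['intrinsics'])@[uv[0],uv[1],1];W=np.array(k['world_from_camera'])
    d=W[:3,:3]@[d[0],-d[1],-d[2]];o=W[:3,3];return o+d*(z-o[2])/d[2]
E
cat > m.py <<'E'
from h import *
I={};mf={};md={};mb={};mr={}
for c,fy,dr in [('top',(253,216),(217,153)),('scene',(280,163),(271,256))]:
    I[c]=get_image(c)
    L=cut_out('yellow_flask',c);L.sort(key=lambda d:np.hypot(d['rect'][0]-fy[0],d['rect'][1]-fy[1]))
    mf[c]=L[0]['region'];mr[c]=L[1]['region'];print(c,'f',L[0]['rect'],'red',L[1]['rect'])
    L=cut_out('blue_flask',c);mb[c]=L[0]['region']
    hsv=cv2.cvtColor(I[c],cv2.COLOR_RGB2HSV);y=(cv2.inRange(hsv,(18,120,50),(38,255,255))>0)
    w=np.zeros_like(y);w[dr[1]-30:dr[1]+30,dr[0]-35:dr[0]+35]=1
    n,l,st,ce=cv2.connectedComponentsWithStats((y&w).astype(np.uint8));md[c]=l==1+st[1:,4].argmax()
    # cap
    w=np.zeros_like(y);w[fy[1]-35:fy[1]+20,fy[0]-14:fy[0]+14]=1
    n,l,st,ce=cv2.connectedComponentsWithStats((y&w).astype(np.uint8));print(st[1:].tolist(),ce[1:].tolist(),[onplane(c,q,.19).round(4).tolist() for q in ce[1:]])
pf,sf=fit(flask,mf,onplane('top',(253,218),.1)[:2],(.01,.01));print('flask',pf.round(4),sf)
pr,sr=fit(flask,mr,onplane('top',(210,223),.1)[:2],(.01,.01));print('red',pr.round(4),sr)
pb,sb=fit(flask,mb,onplane('top',(300,144),.1)[:2],(.01,.01));print('blue',pb.round(4),sb)
d0=onplane('top',(217,153),.01)
best=min((fit(dock,md,[d0[0],d0[1],y,-.06],(.01,.01,.1,.01)) for y in(-.2,0,.2)),key=lambda r:r[1]);pd,sd=best;print('dock',pd.round(4),sd)
c_,s_=np.cos(pd[2]),np.sin(pd[2]);d=pf-pd[:2];print('flask in dock',c_*d[0]+s_*d[1],-s_*d[0]+c_*d[1])
out=[]
for c,(x,y) in [('top',(185,125)),('scene',(240,128))]:
    im=cv2.resize(I[c],None,fx=4,fy=4,interpolation=cv2.INTER_CUBIC)[...,::-1].copy()
    cs,_=cv2.findContours(flask(c,pf),0,2);cv2.drawContours(im,cs,-1,(255,0,255),1)
    for b in dockboxes(pd):
        h=cv2.convexHull((proj(c,b)*4+2).astype(np.float32)).astype(int);cv2.polylines(im,[h],1,(0,0,255),1)
    out.append(im[y*4:y*4+600,x*4:x*4+400])
cv2.imwrite('pics/fit.png',np.hstack(out))
E
python3 m.py
```

```text
top f [252.2, 218.9, 17.9, 19.5] red [212.1, 222.9, 26.4, 19.3]
[[248, 209, 11, 11, 96], [258, 225, 1, 1, 1], [251, 227, 2, 1, 2], [254, 227, 1, 1, 1]] [[253.30208333333334, 214.1875], [258.0, 225.0], [251.5, 227.0], [254.0, 227.0]] [[0.4363, 0.0088, 0.19], [0.4051, -0.0054, 0.19], [0.3989, 0.0133, 0.19], [0.399, 0.0061, 0.19]]
scene f [280.3, 163.7, 17.8, 60.0] red [324.6, 179.2, 21.9, 64.6]Traceback (most recent call last):
  File "m.py", line 7, in <module>
    L=cut_out('blue_flask',c);mb[c]=L[0]['region']
                                    ~^^^
IndexError: list index out of range
```

```bash
sed -i "s/mb\[c\]=L\[0\]\['region'\]/mb.update({c:L[0]['region']} if L else {})/" m.py; python3 m.py
```

```text
top f [251.8, 217.4, 20.7, 21.5] red [209.5, 223.6, 23.0, 19.1]
[[248, 209, 11, 11, 98], [258, 225, 1, 1, 1], [252, 227, 1, 1, 1], [254, 227, 1, 1, 1]] [[253.19387755102042, 214.19387755102042], [258.0, 225.0], [252.0, 227.0], [254.0, 227.0]] [[0.4363, 0.0091, 0.19], [0.4051, -0.0054, 0.19], [0.3989, 0.0119, 0.19], [0.399, 0.0061, 0.19]]
scene f [281.4, 165.4, 21.7, 61.1] red [323.5, 178.8, 21.4, 59.8]
[[274, 135, 12, 16, 152], [270, 162, 20, 10, 65]] [[279.67105263157896, 142.04605263157896], [279.89230769230767, 168.03076923076924]] [[0.444, 0.0121, 0.19], [0.5317, 0.0649, 0.19]]
flask [0.4361 0.0083] -0.9160129641468483
red [0.4169 0.142 ] -0.8913447519414917
blue [ 0.6758 -0.138 ] -0.8947747988096459Traceback (most recent call last):
  File "m.py", line 18, in <module>
    best=min((fit(dock,md,[d0[0],d0[1],y,-.06],(.01,.01,.1,.01)) for y in(-.2,0,.2)),key=lambda r:r[1]);pd,sd=best;print('dock',pd.round(4),sd)
  File "m.py", line 18, in <genexpr>
    best=min((fit(dock,md,[d0[0],d0[1],y,-.06],(.01,.01,.1,.01)) for y in(-.2,0,.2)),key=lambda r:r[1]);pd,sd=best;print('dock',pd.roun
[... 289 characters left out ...]
allback, bounds=bounds,
                               **options)
    fxr = func(xr)
    fx = function(np.copy(x), *(wrapper_args + args))
  File "h.py", line 32, in cost
    q=model(c,p); t-= (q&M[c]).sum()/((q|M[c]).sum())
  File "h.py", line 25, in dock
    for b in dockboxes(p): hull(c,b,m)
                           ~~~~^^^^^^^
  File "h.py", line 10, in hull
    h=cv2.convexHull((proj(c,P)*S+S/2).astype(np.float32)); cv2.fillConvexPoly(m,np.round(h).astype(np.int32),1)
                      ~~~~^^^^^
  File "h.py", line 5, in proj
    k=get_calibration(c);T=np.linalg.inv(k['world_from_camera']);p=np.atleast_2d(P)@T[:3,:3].T+T[:3,3]
ValueError: time passes only in moves, steps and waits
```

```bash
sed -i "s/^import cv2,numpy as np/import cv2,numpy as np,functools\nget_calibration=functools.cache(get_calibration)/" h.py; python3 m.py
```

```text
top f [252.9, 218.6, 20.8, 22.9] red [211.1, 223.8, 21.9, 18.3]
[[248, 209, 11, 11, 97], [258, 225, 1, 1, 1], [252, 227, 1, 1, 1], [254, 227, 1, 1, 1]] [[253.24742268041237, 214.17525773195877], [258.0, 225.0], [252.0, 227.0], [254.0, 227.0]] [[0.4364, 0.009, 0.19], [0.4051, -0.0054, 0.19], [0.3989, 0.0119, 0.19], [0.399, 0.0061, 0.19]]
scene f [280.0, 163.3, 20.3, 61.4] red [323.4, 178.1, 20.8, 63.3]
[[274, 135, 12, 16, 151], [270, 162, 20, 10, 67]] [[279.6622516556291, 141.9933774834437], [280.14925373134326, 167.92537313432837]] [[0.4438, 0.012, 0.19], [0.531, 0.0652, 0.19]]
flask [0.4361 0.0084] -0.9122667175380329
red [0.4173 0.1413] -0.9144983830468041
blue [ 0.6709 -0.1448] -0.4277506775067751
dock [ 0.6647  0.1322  0.1628 -0.0561] -0.90177938648874
flask in dock -0.24558231719851137 -0.08512736167424205
```

View pics/fit.png

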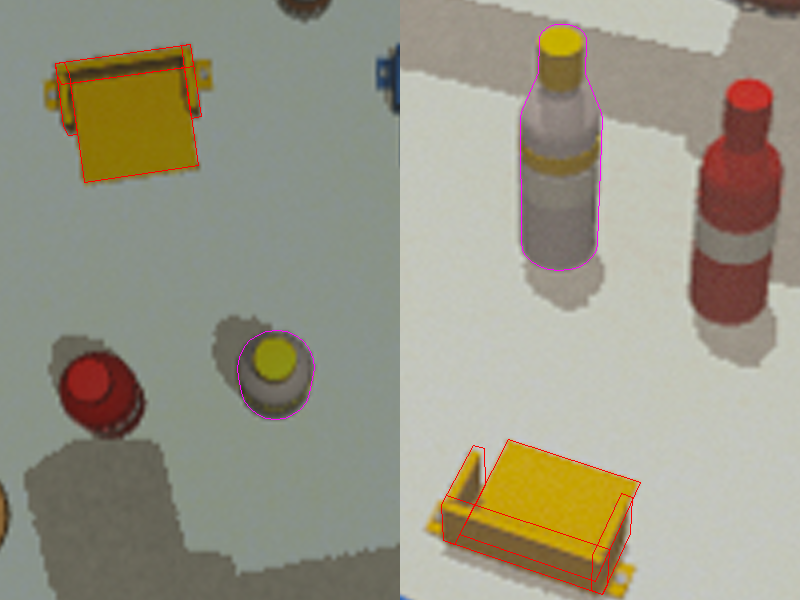

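Candidates: yellow cap at top (253,216) / scene (280,163), red body at top (210,222) / scene (324,179). The crop confirms that the white bottle with yellow cap and band is the target. The overlays fit:

| Thing | World pose | Check |
|---|---|---|
| Yellow flask | (0.436, 0.008) | both cameras agree |
| Yellow dock | (0.665, 0.132), yaw 9.3° | both cameras agree |
| Red look-alike | (0.417, 0.141) | to be kept clear of |

Plan: lean the hand back about 40° so its body clears the bottle. With the fingers part-open as a shallow cradle, push first at 40°, then at about 20° into the dock.

```bash
cat > g.py <<'E'
from station import *
import numpy as np,sys
from scipy.spatial.transform import Rotation as R
def info():
    o=get_obs();r=R.from_rotvec(o['tool_rot']);m=r.as_matrix()
    print('t',round(o['t'],2),'pos',np.round(o['tool_pos'],4),'phi',round(np.degrees(np.arctan2(-m[0,1]*-1*-1 if 0 else m[0,1]*-1*-1,m[1,1])),1),'z',m[:,2].round(3),'x',m[:,0].round(3),'F',np.round(o['contact_force'],1),'open',round(o['opening'],4),'q',np.round(o['q'],2))
    return o,r
def target(phi,t):
    # tool x along heading phi, z down, leaned back t
    return R.from_euler('z',phi,degrees=True)*R.from_euler('x',180,degrees=True)*R.from_euler('y',t,degrees=True)
def go(x,y,z,phi,t):
    o,r=info();off=r.inv().apply(np.array([x,y,z])-o['tool_pos']);tw=np.degrees((r.inv()*target(phi,t)).as_rotvec())
    print('offset',off.round(4).tolist(),'twist',tw.round(2).tolist())
if __name__=='__main__':
    a=list(map(float,sys.argv[1:]));go(*a) if a else info()
E
python3 g.py .36 -.11 .2 40 40
```

```text
t 1.5 pos [ 0.2375 -0.5781  0.2313] phi 157.7 z [ 0. -0. -1.] x [ 0.925  0.38  -0.   ] F [ 0.7 -0.5  0.2] open 0.0855 q [-1.3   0.05  1.61  0.    1.48 -0.12]
offset [0.2912, -0.3864, 0.0313] twist [6.17, 39.68, -16.94]
```

```bash
python3 -m crank '[{"offset":[0.07,-0.1,0],"twist":[0,0,0]},{"offset":[0.15,-0.2,0],"twist":[0,10,0]},{"offset":[0.29,-0.386,0.0],"twist":[6.2,39.7,-17]},{"offset":[0.29,-0.386,0.0],"twist":[6.2,39.7,-17]},{"offset":[0.29,-0.386,0.0],"twist":[6.2,39.7,-17]},{"offset":[0.29,-0.386,0.0],"twist":[6.2,39.7,-17]},{"offset":[0.29,-0.386,0.0],"twist":[6.2,39.7,-17]},{"offset":[0.29,-0.386,0.0],"twist":[6.2,39.7,-17]},{"offset":[0.29,-0.386,0.0],"twist":[6.2,39.7,-17]},{"offset":[0.29,-0.386,0.0],"twist":[6.2,39.7,-17]},{"offset":[0.29,-0.386,0.0],"twist":[6.2,39.7,-17]},{"offset":[0.29,-0.386,0.0],"twist":[6.2,39.7,-17]}]' 0.4 20; python3 g.py .372 -.045 .1 40 40
```

```text
t: 3.0
tool_pos: [0.359, -0.1117, 0.2313]
tool_rot: [-2.584, -0.939, -0.941]
contact_force: [-0.4, -0.6, 0.5]
opening: 0.0343
grip_force: 0.0
t 3.0 pos [ 0.359  -0.1117  0.2313] phi 140.0 z [ 0.492  0.414 -0.766] x [0.587 0.491 0.643] F [-0.4 -0.6  0.5] open 0.0343 q [-1.03 -0.79  2.35  0.69  1.68 -0.12]
offset [-0.044, -0.0426, 0.1345] twist [-0.03, -0.03, -0.06]
```

```bash
python3 -m crank '[{"offset":[-0.015,-0.014,0.045],"twist":[0,0,0]},{"offset":[-0.03,-0.028,0.09],"twist":[0,0,0]},{"offset":[-0.044,-0.0425,0.1345],"twist":[0,0,0]},{"offset":[-0.044,-0.0425,0.1345],"twist":[0,0,0]}]'; python3 g.py .372 -.045 .022 40 40
```

```text
t: 3.5
tool_pos: [0.3702, -0.0418, 0.0963]
tool_rot: [-2.579, -0.938, -0.934]
contact_force: [0.5, -0.5, 0.3]
opening: 0.0343
grip_force: 0.0
t 3.5 pos [ 0.3702 -0.0418  0.0963] phi 139.8 z [ 0.487  0.42  -0.766] x [0.589 0.49  0.643] F [ 0.5 -0.5  0.3] open 0.0343 q [-0.86 -0.78  2.58  0.71  1.4  -0.14]
offset [-0.0483, 0.0043, 0.0564] twist [-0.48, -0.0, -0.19]
```

```bash
python3 -m crank '[{"offset":[-0.024,0.002,0.028],"twist":[0,0,0]},{"offset":[-0.048,0.004,0.056],"twist":[0,0,0]},{"offset":[-0.048,0.004,0.056],"twist":[0,0,0]}]'
python3 - <<'E'
from g import *
import cv2
info()
im=get_image('scene')[60:210,180:380];cv2.imwrite('pics/a.png',cv2.resize(im[...,::-1],(800,600),interpolation=cv2.INTER_CUBIC))
E
```

```text
t: 3.88
tool_pos: [0.3752, -0.0491, 0.0256]
tool_rot: [-2.58, -0.936, -0.936]
contact_force: [0.5, -0.1, 0.1]
opening: 0.0342
grip_force: 0.0
t 3.88 pos [ 0.3752 -0.0491  0.0256] phi 140.0 z [ 0.489  0.418 -0.766] x [0.589 0.489 0.643] F [ 0.5 -0.1  0.1] open 0.0342 q [-0.87 -0.53  2.58  0.76  1.21 -0.31]
```

View pics/a.png

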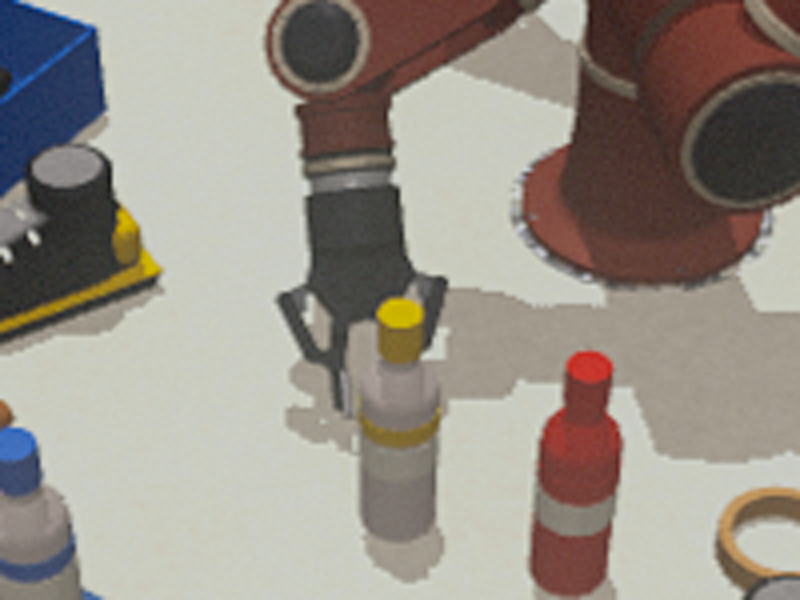

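The scene view shows the hand leaned back behind the yellow-capped flask (crop (400,420)). The fingertips are low at about (345,400), the body is clear of it, and the red bottle is well to the side. Now I line up, close in and start pushing slowly.

```bash
python3 -m crank '[{"offset":[-0.005,-0.005,0.006],"twist":[0,0,0]},{"offset":[0.0027,-0.005,0.0124],"twist":[0,0,0]},{"offset":[0.0103,-0.005,0.0189],"twist":[0,0,0]},{"offset":[0.018,-0.005,0.0253],"twist":[0,0,0]},{"offset":[0.0256,-0.005,0.0317],"twist":[0,0,0]},{"offset":[0.0295,-0.005,0.0349],"twist":[0,0,0]},{"offset":[0.0326,-0.005,0.0375],"twist":[0,0,0]},{"offset":[0.0356,-0.005,0.04],"twist":[0,0,0]},{"offset":[0.0387,-0.005,0.0426],"twist":[0,0,0]},{"offset":[0.0418,-0.005,0.0452],"twist":[0,0,0]}]'
cat > f.py <<'E'
from h import *; from g import *
import sys
# flask fit now: python3 f.py
o,_=info();m={}
D=np.array([.6647,.1322]);c,s=np.cos(.1628),np.sin(.1628)
g=o['tool_pos'][:2]+.03*np.array([.8,.6])
for cam in ['top','scene']:
    get_image(cam);q=proj(cam,[g[0],g[1],.1])[0]
    L=sorted(cut_out('yellow_flask',cam),key=lambda d:np.hypot(d['rect'][0]-q[0],d['rect'][1]-q[1]))
    if L and np.hypot(*(np.array(L[0]['rect'][:2])-q))<20: m[cam]=L[0]['region']
p,f=fit(flask,m,g,(.01,.01));d=p-D
print(list(m),'flask',p.round(4),'iou',round(-f,2),'in dock',round(c*d[0]+s*d[1],4),round(-s*d[0]+c*d[1],4),'rel tcp',(p-o['tool_pos'][:2]).round(4))
E
python3 f.py
```

```text
t: 5.18
tool_pos: [0.4194, -0.0059, 0.0184]
tool_rot: [-2.583, -0.942, -0.939]
contact_force: [-2.0, -1.2, -0.5]
opening: 0.0344
grip_force: 1.1
t 5.17 pos [ 0.4194 -0.0059  0.0184] phi 139.9 z [ 0.491  0.414 -0.766] x [0.587 0.493 0.642] F [-2.  -1.2 -0.5] open 0.0344 q [-0.65 -0.43  2.54  0.82  1.04 -0.21]
['top', 'scene'] flask [0.4406 0.0115] iou 0.91 in dock -0.2407 -0.0828 rel tcp [0.0212 0.0175]
```

```bash
python3 -m crank '[{"offset":[0.0031,0,0.0026],"twist":[0,0,0]},{"offset":[0.0077,0,0.0064],"twist":[0,0,0]},{"offset":[0.0138,0,0.0116],"twist":[0,0,0]},{"offset":[0.0199,0,0.0167],"twist":[0,0,0]},{"offset":[0.026,0,0.0219],"twist":[0,0,0]},{"offset":[0.0322,0,0.027],"twist":[0,0,0]},{"offset":[0.0383,0,0.0322],"twist":[0,0,0]},{"offset":[0.0444,0,0.0373],"twist":[0,0,0]},{"offset":[0.0506,0,0.0424],"twist":[0,0,0]},{"offset":[0.0567,0,0.0476],"twist":[0,0,0]},{"offset":[0.0628,0,0.0527],"twist":[0,0,0]},{"offset":[0.0689,0,0.0579],"twist":[0,0,0]},{"offset":[0.0751,0,0.063],"twist":[0,0,0]},{"offset":[0.0797,0,0.0669],"twist":[0,0,0]}]'; python3 f.py
python3 - <<'E'
from g import *
# leg 2: flask moves straight to x=-0.03 in dock, hand turns 40->20 over the first half
o=get_obs();r=R.from_rotvec(o['tool_rot']);m=r.as_matrix()
D=np.array([.6647,.1322]);ph0=40
f0=o['tool_pos'][:2]+.0275*np.array([np.cos(np.radians(ph0)),np.sin(np.radians(ph0))])
ax=np.array([np.cos(.1628),np.sin(.1628)]);goal=D-.035*ax
L=np.linalg.norm(goal-f0);print(f0,L,np.degrees(np.arctan2(*(goal-f0)[::-1])))
for d in np.r_[.004,.012:L:.008]:
    ph=40-22*min(1,d/.09);p=f0+(goal-f0)*d/L;u=np.array([np.cos(np.radians(ph)),np.sin(np.radians(ph))])
    T=np.r_[p-.0275*u,.018];print((r.inv().apply(T-o['tool_pos'])).round(4).tolist(),np.degrees((r.inv()*target(ph,40)).as_rotvec()).round(1).tolist())
E
```

```text
t: 7.12
tool_pos: [0.4992, 0.0616, 0.0185]
tool_rot: [-2.582, -0.943, -0.939]
contact_force: [-1.9, -1.7, -0.1]
opening: 0.0341
grip_force: 1.2
t 7.12 pos [0.4992 0.0616 0.0185] phi 139.9 z [ 0.491  0.415 -0.766] x [0.586 0.493 0.643] F [-1.9 -1.7 -0.1] open 0.0341 q [-0.35 -0.22  2.39  0.89  0.81 -0.07]
['top', 'scene'] flask [0.5199 0.079 ] iou 0.91 in dock -0.1515 -0.029 rel tcp [0.0207 0.0174]
[0.52006656 0.07910686] 0.1198743660988424 23.302344845135217
[0.0025, 0.0007, 0.003] [-0.8, -0.0, 0.8]
[0.0084, 0.0021, 0.0079] [-2.0, -0.0, 2.3]
[0.0143, 0.0034, 0.0129] [-3.3, -0.0, 3.8]
[0.0203, 0.0048, 0.0179] [-4.5, -0.0, 5.3]
[0.0262, 0.0062, 0.0229] [-5.8, -0.0, 6.8]
[0.0322, 0.0076, 0.0279] [-7.1, -0.0, 8.3]
[0.0382, 0.009, 0.033] [-8.3, -0.0, 9.8]
[0.0443, 0.0104, 0.038] [-9.6, -0.0, 11.3]
[0.0503, 0.0118, 0.0431] [-10.8, -0.0, 12.8]
[0.0564, 0.0132, 0.0482] [-12.1, -0.0, 14.3]
[0.0625, 0.0147, 0.0533] [-13.3, -0.0, 15.8]
[0.0686, 0.0163, 0.0584] [-14.3, -0.0, 16.9]
[0.0744, 0.0187, 0.0634] [-14.3, -0.0, 16.9]
[0.0803, 0.021, 0.0683] [-14.3, -0.0, 16.9]
[0.0862, 0.0233, 0.0732] [-14.3, -0.0, 16.9]
```

```bash
python3 -m crank '[{"offset":[0.0025,0.0007,0.003],"twist":[-0.8,0,0.8]},{"offset":[0.0084,0.0021,0.0079],"twist":[-2,0,2.3]},{"offset":[0.0143,0.0034,0.0129],"twist":[-3.3,0,3.8]},{"offset":[0.0203,0.0048,0.0179],"twist":[-4.5,0,5.3]},{"offset":[0.0262,0.0062,0.0229],"twist":[-5.8,0,6.8]},{"offset":[0.0322,0.0076,0.0279],"twist":[-7.1,0,8.3]},{"offset":[0.0381,0.0099,0.0328],"twist":[-7.1,0,8.3]},{"offset":[0.044,0.0122,0.0377],"twist":[-7.1,0,8.3]},{"offset":[0.0499,0.0145,0.0426],"twist":[-7.1,0,8.3]},{"offset":[0.0558,0.0168,0.0475],"twist":[-7.1,0,8.3]},{"offset":[0.0617,0.0191,0.0524],"twist":[-7.1,0,8.3]},{"offset":[0.0676,0.0214,0.0573],"twist":[-7.1,0,8.3]},{"offset":[0.0735,0.0237,0.0622],"twist":[-7.1,0,8.3]},{"offset":[0.0794,0.026,0.0671],"twist":[-7.1,0,8.3]}]'; python3 f.py
python3 - <<'E'
from g import *
o=get_obs();r=R.from_rotvec(o['tool_rot'])
for n,a in (('dock x 10mm',.1628),('dock y 10mm',.1628+np.pi/2),):
    print(n,r.inv().apply([.01*np.cos(a),.01*np.sin(a),0]).round(5))
E
```

```text
t: 9.07
tool_pos: [0.5955, 0.1086, 0.0181]
tool_rot: [-2.71, -0.706, -0.986]
contact_force: [-1.6, -0.1, -1.2]
opening: 0.0344
grip_force: 1.0
t 9.07 pos [0.5955 0.1086 0.0181] phi 150.8 z [ 0.561  0.313 -0.766] x [0.669 0.374 0.643] F [-1.6 -0.1 -1.2] open 0.0344 q [-0.12 -0.02  2.21  0.87  0.52  0.26]
['top', 'scene'] flask [0.6214 0.1222] iou 0.89 in dock -0.0443 -0.0029 rel tcp [0.0259 0.0136]
dock x 10mm [0.0072  0.0034  0.00606]
dock y 10mm [ 0.00261 -0.00941  0.00218]
```

```bash
python3 -m crank '[{"offset":[0.0029,0.0014,0.0024],"twist":[0,0,0]},{"offset":[0.0072,0.0034,0.0061],"twist":[0,0,0]},{"offset":[0.0115,0.0054,0.0097],"twist":[0,0,0]},{"offset":[0.0158,0.0075,0.0133],"twist":[0,0,0]},{"offset":[0.0202,0.0095,0.017],"twist":[0,0,0]},{"offset":[0.0245,0.0116,0.0206],"twist":[0,0,0]},{"offset":[0.0274,0.0129,0.023],"twist":[0,0,0]}]'; python3 f.py
```

```text
t: 10.15
tool_pos: [0.6331, 0.1146, 0.0182]
tool_rot: [-2.71, -0.706, -0.987]
contact_force: [-2.7, -0.2, 1.3]
opening: 0.0342
grip_force: 1.8
t 10.15 pos [0.6331 0.1146 0.0182] phi 150.8 z [ 0.561  0.313 -0.766] x [0.668 0.374 0.643] F [-2.7 -0.2  1.3] open 0.0342 q [-0.1   0.07  2.12  0.86  0.51  0.29]
['top', 'scene'] flask [0.6558 0.1274] iou 0.89 in dock -0.0095 -0.0033 rel tcp [0.0228 0.0128]
```

```bash
python3 -m crank '[{"offset":[0.0007,0.0003,0.0006],"twist":[0,0,0]},{"offset":[0.0014,0.0007,0.0012],"twist":[0,0,0]},{"offset":[0.0022,0.001,0.0018],"twist":[0,0,0]},{"offset":[0.0029,0.0014,0.0024],"twist":[0,0,0]}]' | grep -E 'pos|force';  python3 -m crank '[{"offset":[0.0007,0.0003,0.0006],"twist":[0,0,0]},{"offset":[0.0014,0.0007,0.0012],"twist":[0,0,0]}]'| grep -E 'pos|force'
```

```text
tool_pos: [0.6364, 0.1152, 0.018]
contact_force: [-3.4, -1.0, 1.8]
grip_force: 1.3
tool_pos: [0.6385, 0.1155, 0.018]
contact_force: [-2.7, -0.3, -0.6]
grip_force: 1.3
```

```bash
for i in 1; do python3 -m crank '[{"offset":[0.0007,0.0003,0.0006],"twist":[0,0,0]},{"offset":[0.0014,0.0007,0.0012],"twist":[0,0,0]}]'| grep -E 'pos|force'; done; python3 f.py
```

```text
tool_pos: [0.6405, 0.1157, 0.0181]
contact_force: [-1.7, 0.1, 1.2]
grip_force: 1.2
t 11.35 pos [0.6405 0.1157 0.0181] phi 150.8 z [ 0.561  0.313 -0.766] x [0.669 0.374 0.643] F [-1.7  0.1  1.2] open 0.0342 q [-0.1   0.09  2.1   0.85  0.51  0.3 ]
['top', 'scene'] flask [0.666  0.1287] iou 0.84 in dock 0.0007 -0.0036 rel tcp [0.0255 0.013 ]
```

```bash
python3 -m crank '[{"offset":[0.0007,0.0003,0.0006],"twist":[0,0,0]},{"offset":[0.0007,0.0003,0.0006],"twist":[0,0,0]}]'| grep -E 'pos|force'; python3 -m crank '[{"offset":[0.0007,0.0003,0.0006],"twist":[0,0,0]},{"offset":[0.0007,0.0003,0.0006],"twist":[0,0,0]}]'| grep -E 'pos|force'
```

```text
tool_pos: [0.6415, 0.1159, 0.0181]
contact_force: [-2.4, -0.2, -0.4]
grip_force: 0.9
tool_pos: [0.6421, 0.1161, 0.0179]
contact_force: [-5.1, -1.4, 2.5]
grip_force: 2.6
```

```bash
python3 -m crank '[{"offset":[0.0005,0.0002,0.0004],"twist":[0,0,0]},{"offset":[0.0005,0.0002,0.0004],"twist":[0,0,0]}]'| grep -E 'pos|force'
python3 - <<'E'
from g import *
o,r=info()
for d,h in ((.02,0),(.06,0),(.1,.0),(.14,.04),(.18,.1),(.2,.2)):
    a=np.radians(29.2);print(r.inv().apply([-d*np.cos(a),-d*np.sin(a),h]).round(4))
E
```

```text
tool_pos: [0.6423, 0.1162, 0.0177]
contact_force: [-8.6, -2.4, 4.6]
grip_force: 4.4
t 12.3 pos [0.6423 0.1162 0.0177] phi 150.8 z [ 0.56   0.314 -0.767] x [0.669 0.374 0.642] F [-8.6 -2.4  4.6] open 0.0342 q [-0.09  0.09  2.1   0.85  0.51  0.3 ]
[-0.0153 -0.     -0.0128]
[-0.046  -0.     -0.0385]
[-0.0767 -0.0001 -0.0642]
[-8.170e-02 -1.000e-04 -1.206e-01]
[-7.380e-02 -1.000e-04 -1.922e-01]
[-2.490e-02 -1.000e-04 -2.817e-01]
```

The force rises to 9 N without further motion, so the flask is against the stop. Now I back out slowly and then lift the hand away.

```bash
python3 -m crank '[{"offset":[-0.0015,0,-0.0013],"twist":[0,0,0]},{"offset":[-0.004,0,-0.0033],"twist":[0,0,0]},{"offset":[-0.008,0,-0.0066],"twist":[0,0,0]},{"offset":[-0.0153,0,-0.0128],"twist":[0,0,0]},{"offset":[-0.03,0,-0.025],"twist":[0,0,0]},{"offset":[-0.046,0,-0.0385],"twist":[0,0,0]},{"offset":[-0.0767,0,-0.0642],"twist":[0,0,0]},{"offset":[-0.0817,0,-0.1206],"twist":[0,0,0]},{"offset":[-0.0738,0,-0.19],"twist":[0,0,0]},{"offset":[-0.0738,0,-0.19],"twist":[0,0,0]},{"offset":[-0.0738,0,-0.19],"twist":[0,0,0]}]'; sed -i "s/^g=.*/g=D/" f.py; python3 f.py
python3 - <<'E'
from g import *
import cv2
a=get_image('top')[100:250,150:350];b=get_image('scene')[100:300,150:350]
cv2.imwrite('pics/end.png',np.hstack([cv2.resize(a[...,::-1],(400,300)),cv2.resize(b[...,::-1],(400,400))[:300]]) if 0 else np.hstack([cv2.resize(a[...,::-1],(400,400)),cv2.resize(b[...,::-1],(400,400))]))
E
```

```text
t: 13.68
tool_pos: [0.4871, 0.0286, 0.117]
tool_rot: [-2.711, -0.706, -0.99]
contact_force: [-0.6, 0.2, -0.4]
opening: 0.0344
grip_force: 0.0
t 13.68 pos [0.4871 0.0286 0.117 ] phi 150.8 z [ 0.563  0.312 -0.765] x [0.667 0.374 0.644] F [-0.6  0.2 -0.4] open 0.0344 q [-0.4  -0.57  2.43  0.69  0.93  0.34]
['top', 'scene'] flask [0.6639 0.1297] iou 0.87 in dock -0.0012 -0.0024 rel tcp [0.1767 0.101 ]
```

View pics/end.png

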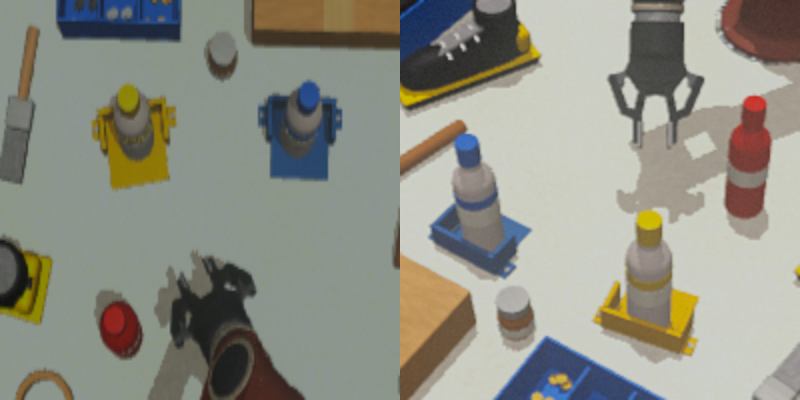

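The yellow-capped flask stands upright in the yellow dock against its stop (top crop (130,120), scene crop (648,270)), measured at (-1, -2) mm in the dock frame. The hand is clear and everything else looks undisturbed.

```bash
python3 -c "
from station import *
print(finish_job())"
```

```text
the job is handed in; nothing more can be done
None
```

The job is handed in: the yellow-capped flask stands upright against the yellow dock's back stop (about 1 mm off by camera fit), pushed only at low fingertip height with at most about 10 N measured, the hand is clear, and nothing else appears to have moved.

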